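# Release the clamped cheese from the brushing stand

## Robot

A 7-joint arm with a two-finger parallel gripper is mounted at the origin on the work surface. World frame = base frame: x ahead of the robot, y to its left, z up, the work surface at z = 0. Lengths are in m, angles in degrees, forces in N, time in s.
With the tool pointing down it reaches from about 0.35 to 0.775 m from the base axis. Payload 3.1 kg.
Tool frame: the origin (TCP) lies midway between the tips of the shut fingers; the grasp point (between the pads) lies 19 mm behind it; z points along the fingers, x is the direction in which the jaws open and shut, and the axes are right-handed (so a half turn about z gives the same grasp; the last joint's range is limited). The gripper opens to 85 mm and grips with 20 to 120 N. Pads are 22 mm wide; open, the fingers measure 114 mm over their backs; the gripper's body (76 mm by 85 mm) begins 54 mm behind the grasp point. The pads swing forward as they close: fully open they stand 13 mm farther back than shut.
Start: joints at [71.752, 17.813, 0.802, 86.603, -0.252, 75.585, -1.558], TCP at [0.15, -0.529, 0.231] pointing down, gripper open.
Joint ranges: [-154.91, 154.91], [-16.99, 109.72], [-72.82, 74.43], [7.12, 147.25], [-82.49, 262.49], [11.32, 116.49], [-174.64, 174.64]. Speed limits (degrees/s): [159.86, 159.86, 180, 180, 180, 180, 180].

## Interface

Orientations are given as [roll, pitch, yaw] about the fixed x, y, z axes, in that order (R = Rz(yaw) Ry(pitch) Rx(roll)).
In Python, from rig import arm gives the robot as it stands.
- The arm moves only by the shell command python3 -m handwheel 'ROWS' [FORCE]. ROWS is a JSON object of lists of equal length, an entry for each row: "linear": the shift along the tool's x, y, z as a fraction of full scale, a list of three; "twist": the turn about the tool's z as a fraction of full scale; "gripper": the closure in counts, from 0 (fully open) to 255 (shut). A call has 1 to 5 rows; each row shifts and turns the pose as measured when the row begins, along the tool's axes as they then stand; what a row does not reach is not made up. Full scale, the value 1, is 0.05 m for a shift and 0.12 rad for a turn. A row lasts 1/10 s, in which the tool goes at most 50 mm and 8.59 degrees, less where a joint would pass 70% of its speed; a pose out of reach is approached as far as the arm can. A call with a number of a shift or a turn outside -1 to 1 is refused whole. A call with a gripper value outside its range is refused whole. The fingers move at their own pace and stop on an object; FORCE is the grip in N (left out, the last holds). Time passes only in rows, so rows that do not move let the fingers close. It gives the time, the measured TCP pose, the force and the opening at its end, in the units of the state.
- arm.sense(): the state, without advancing time (a new reading comes with each control period).
- arm.read_camera(name): name is "scene" or "top" or "wrist"; returns (picture, depth): 384x512x3 uint8, red, green, blue; 384x512 float32, m along the optical axis (not along the pixel's ray), 0 where there is no reading.
- arm.get_calibration(name): a dict with "vertical_fov" (degrees; the focal length in pixels is half the picture's height over the tangent of half this angle, whatever the lens; pixels are square), "cx", "cy" (the principal point, pixels), "world_from_camera" (4x4, takes a point from camera to world coordinates); the wrist camera has in their place "tool_from_camera" (4x4, takes a point from camera to tool coordinates, whose origin is the TCP and whose axes are the tool frame's). Camera axes: x right, y up, looking along -z (the intrinsics and any distortion apply to the point x, -y, -z); pixel columns grow to the right and rows downward; lengths in m; the calibration is good to about 2 mm. A picture is of the moment at which its call begins: read the wrist's pose just before it. get_calibration takes no time and is no camera call.
- arm.job_done(): hands the job in, once; it reports no verdict.
Trained networks look in the newest picture that a camera, given by its name, has taken for a name from the list of things; names that differ only in an ending like _2 or _b are one class to them, and where a whole thing is asked for, a point or a joint stands for the part that bears it (a point fixed in the world has none). Each returns a list of dicts, best first, with "conf" (0 to 1); they miss things now and then, are a little off and sometimes report something else, mostly with a low value. They report only what shows in the picture. A call takes as long as a camera call. They do not tell look-alikes from the thing itself.
- arm.silhouettes(label, camera): "region" (384x512 bool, what is visible of it).
- arm.mark_of(label, camera): "centre" ([x, y, z] in m, in world coordinates, good to about 4 mm: a listed point, or the origin of a listed thing).
The state is a dict: "clock": time; "joints": joint angles; "dq": joint speeds; "tau": joint torques, N m; "ee_pos": TCP position; "tcp_rot": TCP orientation; "wrist_force": force on the tool from outside, world axes, zero at the start; "moment": the same for the moment, N m; "finger_gap": finger opening in m.
Only numpy, scipy, OpenCV 4.12 (cv2) and the standard library are available. Lean on these libraries where they do the work, as an engineer would, in place of code of your own. Each camera call takes 0.05 s, during which the arm holds its last target.

## Task

The cheese on the brushing stand is finished: lift the sprung clamp arm past the point where it stays open by itself and let go of it, with the cheese still in its place. Then slide the cheese off the stand until it sits flat and wholly on the slatted wooden ripening board (not the smooth stone slab), and leave the clamp open. Do not tip the cheese or disturb the things standing and lying round about, including those already on the board and the slab.

Things in the scene. Friction and masses are not known exactly. Their poses are not given: they have to be found in the camera images.
- stand: Fixed wooden brushing stand; origin on the table under the middle of its deck. Deck 150 x 150 mm, top 20 mm above the table. Its own y axis is the sliding direction: both ends (+y and -y) are open; along its two x sides run fences 10 mm thick whose tops are 34 mm above the table, inner faces at x = -61 and +61 mm. Two hinge posts (26 mm along x, outer faces at y = +-30 mm) stand at x = +105 mm, up to 106 mm above the table. Its -x side looks roughly to the robot.
- clamp_hinge (a point): Point on the hinge axis of the clamp arm, fixed to the stand at x = +105 mm, y = 0, 95 mm above the table; the axis runs along the stand's y.
- clamp_bar (a point): Middle of the clamp arm's cross bar (moves with the arm): round steel, 14 mm thick, 110 mm long along the stand's y, 197 mm from the hinge axis. Shut: 175 mm above the table at the stand's x = -75 mm, free space under it. A flat arm (24 x 8 mm) runs level from the hinge over the cheese to x = -15 mm, then slopes up (53 degrees) to the bar. A white pad 48 mm across under it presses on the cheese.
- clamp_arm (a joint): Angle of the clamp arm, rad: about 0 shut (pad on the cheese), growing as the bar is lifted and swings up over the hinge. An over-centre spring pulls it shut below about 0.8 (some 7 to 9 N at the bar, square to the line to the hinge, frees it from shut) and open above that; it then swings by itself, damped, in about a second to its stop at 1.6, and stays.
- cheese_centre (a point): Centre (half-way up) of the held cheese: a brown-rinded wheel 110 mm across and 50 mm high, 0.37 to 0.7 kg, lying flat on the deck between the fences with 6 mm of play on each side.
- ripening_board: Fixed board of five wooden slats that run along its y axis, 170 mm (x) by 270 mm (y), top 16 mm above the table; origin at the table under its middle. It lies at one open end of the stand (+y or -y end), its y nearly along the stand's y, its near edge 8 to 12 mm from the deck.
- slab: Fixed smooth stone slab, 170 mm (x) by 270 mm (y), 16 mm high, at the other end of the stand; origin under its middle. Not the place for the cheese.
- small_cheese: Bystander: pale wheel 80 mm across, 45 mm high, standing flat on the outer half of the board or of the slab; origin at the centre of its underside.
- crock: Bystander: white ceramic cup 80 mm across, 85 mm high, on the outer half of the other one of board and slab; origin at its underside.
- brine_bottle: Bystander: amber bottle 60 mm across, 150 mm high, standing on the table; origin at its underside.
- grey_cheese: Bystander: grey-brown wheel 84 mm across, 60 mm high, on the table; origin at its underside.
- jar: Bystander: glass jar 72 mm across, 90 mm high, on the table; origin at its underside.
- rind_brush: Bystander: brush 180 mm long lying along its x axis on the table beyond the stand; origin at the middle of its underside.
- knife: Bystander: knife 240 mm long, 30 mm wide, lying along its x axis on the table; origin near the joint of handle and blade, at its underside.
Mind the look-alikes: they are no part of the job. What is shaped like the part that bears cheese_centre but green or yellow is not meant.

How it is judged (in metres and radians):
On the way:
1. the clamp arm stays open by itself (over 1.3 rad, untouched by the robot's fingers) while the cheese is still in its place on the stand (within 30 mm of where it was) (value of joint clamp_arm above 1.3 rad and contact force between the fingers and stand below 0.1 N and distance of cheese_centre from where it was at the start of the episode below 0.03 m), for 0.3 s.
At the end, for the whole second after the job is handed in: The clamp arm is open (over 1.3 rad); the cheese lies flat (within 0.06 rad) and at rest on the ripening board, its rim within the board's edges (3 mm of overhang allowed); the bystanders are where they were (within 20 mm) (value of joint clamp_arm above 1.3 rad and x of cheese_centre in the frame of ripening_board between -0.033 and 0.033 m and y of cheese_centre in the frame of ripening_board between -0.083 and 0.083 m and z of cheese_centre in the frame of ripening_board between 0.036 and 0.046 m and angle between cheese_centre's own z axis and vertical below 0.06 rad and linear speed of cheese below 0.02 m/s); the robot touches nothing.
It fails at once if the cheese is lifted clear instead of slid (centre over 75 mm above the table) (height (world z) of cheese_centre above 0.075 m).
It fails at once if the cheese is tipped (over 0.35 rad) (angle between cheese_centre's own z axis and vertical above 0.35 rad).
It fails at once if a bystander is disturbed (any of them moved over 20 mm) (distance of any of small_cheese, crock, brine_bottle, grey_cheese, jar, rind_brush, knife from where it was at the start of the episode above 0.02 m).
It also fails if it takes over 56 s, if anything falls off the work surface, if the arm or the gripper's body presses on something with over 40 N, if the wrist force passes 120 N, or if a joint passes its speed limit or range.

## Working session

There is one attempt and no reset: what is moved stays moved. The work goes in short steps, Python scripts to look and compute and a shell command to move; the robot and the scene stay as the last step left them, time stands still between calls to the robot, and variables do not carry over. Pictures are saved under pics/ and viewed, and the job is handed in when it is done.

```bash
ls; mkdir -p pics; cat > h.py <<'E'
import numpy as np, cv2
from rig import arm
def snap(n,f):
    p,d=arm.read_camera(n); cv2.imwrite(f'pics/{f}.png',cv2.cvtColor(p,cv2.COLOR_RGB2BGR)); np.save(f'pics/{f}_d.npy',d); return p,d
E
python3 - <<'E'
from h import *
print(arm.sense())
for n in ("scene","top","wrist"):
    snap(n,n+"0"); print(n,arm.get_calibration(n))
E
```

```text
pics
{'clock': 0.0, 'joints': array([71.75179562, 17.8607502 ,  0.80110962, 86.6938706 , -0.25232496,
       75.58453689, -1.55761746]), 'dq': array([-0.01428194, -0.01003384, -0.03984406, -0.08099322, -0.18612022,
        0.00983899, -0.0153799 ]), 'tau': array([ 2.31137883e-04, -3.79916131e+01,  1.45804561e-01, -2.30589491e+01,
        1.19061818e-02,  1.36338334e-02, -1.61163848e-05]), 'ee_pos': array([ 0.15011177, -0.52834192,  0.23020458]), 'tcp_rot': array([ 1.79994799e+02,  1.37295371e-01, -7.41353285e+01]), 'wrist_force': array([ 0.076355  , -0.38993529,  0.34278561]), 'moment': array([-0.01228982,  0.02154015,  0.00791004]), 'finger_gap': 0.08540025978170761}
scene {'vertical_fov': 50.16202512596411, 'cx': 253.4253208258206, 'cy': 194.60685297832867, 'world_from_camera': array([[-0.77127856, -0.52475699,  0.36022143,  0.98098631],
       [ 0.63635824, -0.6238884 ,  0.45366448,  0.51390045],
       [-0.01332563,  0.57913156,  0.81512518,  1.13715151],
       [ 0.        ,  0.        ,  0.        ,  1.        ]])}
top {'vertical_fov': 43.725059729397174, 'cx': 266.7228512252486, 'cy': 186.45241493243833, 'world_from_camera': array([[-0.0108834 ,  0.99023012, -0.13901745,  0.3329548 ],
       [-0.99991864, -0.00985238,  0.00810253, -0.03334126],
       [ 0.00665371,  0.13909433,  0.99025678,  1.52431206],
       [ 0.        ,  0.        ,  0.        ,  1.        ]])}
wrist {'vertical_fov': 58.02122943486755, 'cx': 254.79734229437827, 'cy': 194.75286722959578, 'tool_from_camera': array([[ 9.99999912e-01,  2.26796761e-04, -3.53241927e-04,
         7.32022461e-04],
       [ 1.10456703e-04, -9.53997659e-01, -2.99814032e-01,
        -7.60910241e-02],
       [-4.04988823e-04,  2.99813966e-01, -9.53997600e-01,
        -1.42657281e-01],
       [ 0.00000000e+00,  0.00000000e+00,  0.00000000e+00,
         1.00000000e+00]])}
```

View pics/scene0.png

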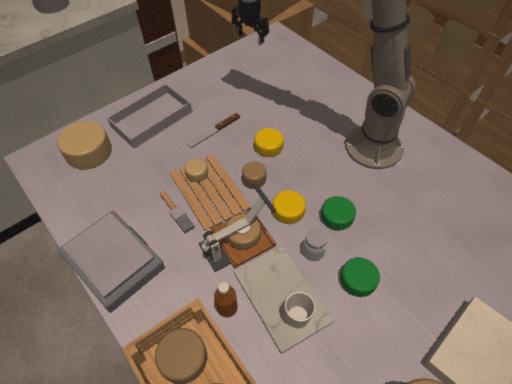

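View pics/top0.png

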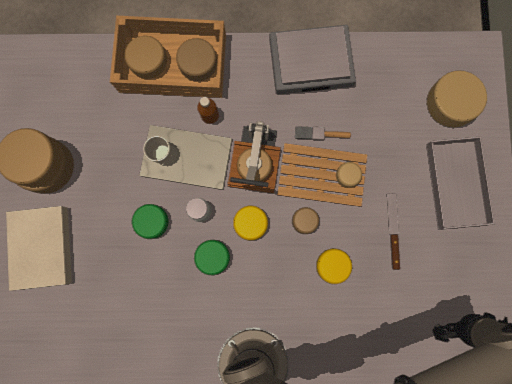

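View pics/wrist0.png

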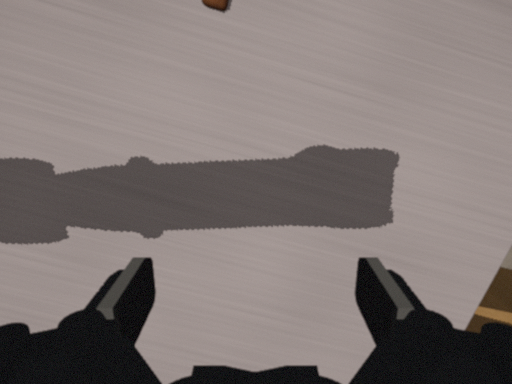

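```bash
python3 - <<'E'
from h import *
for c in ("top","scene"):
  for l in "stand clamp_hinge clamp_bar cheese_centre ripening_board slab small_cheese crock brine_bottle grey_cheese jar rind_brush knife".split():
    print(c,l,[(np.round(r['centre'],3).tolist(),round(r['conf'],2)) for r in arm.mark_of(l,c)])
print(arm.sense()['clock'])
E
```

```text
top stand [([0.61, -0.011, 0.0], 0.93), ([0.579, -0.307, 0.013], 0.58)]
top clamp_hinge [([0.718, -0.023, 0.094], 0.72), ([0.611, -0.009, 0.0], 0.63), ([0.611, -0.011, 0.047], 0.3)]
top clamp_bar [([0.536, 0.004, 0.178], 0.78)]
top cheese_centre [([0.612, -0.012, 0.046], 0.88), ([0.329, 0.124, 0.025], 0.83), ([0.438, 0.32, 0.023], 0.82), ([0.429, 0.005, 0.023], 0.66), ([0.296, -0.254, 0.023], 0.66)]
top ripening_board [([0.586, -0.227, 0.002], 0.63)]
top slab [([0.644, 0.208, 0.0], 0.6)]
top small_cheese [([0.578, -0.306, 0.013], 0.97), ([0.47, 0.166, -0.002], 0.65), ([0.611, -0.011, 0.001], 0.57)]
top crock [([0.656, 0.289, 0.017], 0.7)]
top brine_bottle [([0.783, 0.138, -0.002], 0.7)]
top grey_cheese [([0.433, -0.162, -0.002], 0.68), ([0.714, -0.025, 0.096], 0.45)]
top jar [([0.47, 0.166, -0.002], 0.81)]
top rind_brush []
top knife [([0.395, -0.444, -0.002], 0.98), ([0.61, -0.012, -0.001], 0.29)]
scene stand [([0.608, -0.008, 0.002], 0.92), ([0.653, 0.288, 0.015], 0.67)]
scene clamp_hinge [([0.714, -0.026, 0.094], 0.72), ([0.718, -0.232, -0.004], 0.47)]
scene clamp_bar [([0.534, 0.0, 0.174], 0.92), ([0.653, 0.286, 0.015], 0.54), ([0.47, 0.166, 0.002], 0.24)]
scene cheese_centre [([0.607, -0.009, 0.043], 0.92), ([0.294, -0.253, 0.027], 0.87), ([0.435, 0.315, 0.025], 0.86), ([0.43, 0.007, 0.023], 0.78), ([0.326, 0.125, 0.024], 0.74)]
scene ripening_board [([0.584, -0.229, -0.001], 0.72)]
scene slab [([0.645, 0.213, -0.001], 0.82)]
scene small_cheese [([0.575, -0.306, 0.016], 0.71)]
scene crock [([0.654, 0.288, 0.016], 0.67)]
scene brine_bottle [([0.784, 0.138, -0.004], 0.81)]
scene grey_cheese []
scene jar [([0.47, 0.163, 0.002], 0.63)]
scene rind_brush [([0.719, -0.231, 0.0], 0.95)]
scene knife [([0.396, -0.449, 0.002], 0.82)]
1.45
```

Candidates for the held cheese (top image):
- (255,165): brown wheel in the stand under the clamp.
- (251,223) and (335,266): yellow.
- (150,222) and (212,257): green.
- (306,220): grey-brown wheel on the table.
- (349,175): pale wheel on the board.

By the description it is the one at (255,165). The slatted board is on its right, at the stand's −y end. I'll check this with a crop and refine the bar and stand geometry from depth.

```bash
cat >> h.py <<'E'
def cloud(n,d):
    c=arm.get_calibration(n); H,W=d.shape; f=H/2/np.tan(np.radians(c['vertical_fov']/2))
    u,v=np.meshgrid(np.arange(W),np.arange(H))
    X=np.stack([(u-c['cx'])/f*d,-(v-c['cy'])/f*d,-d,np.ones_like(d)],-1)
    if n=='wrist':
        from scipy.spatial.transform import Rotation as R
        s=arm.sense(); T=np.eye(4); T[:3,:3]=R.from_euler('xyz',s['tcp_rot'],degrees=True).as_matrix(); T[:3,3]=s['ee_pos']; T=T@c['tool_from_camera']
    else: T=c['world_from_camera']
    P=(X@T.T)[...,:3]; P[d<=0]=np.nan; return P
E
python3 - <<'E'
from h import *
im=cv2.imread('pics/top0.png'); sc=cv2.imread('pics/scene0.png')
a=cv2.resize(im[110:220,215:385],None,fx=4,fy=4,interpolation=cv2.INTER_CUBIC)
b=cv2.resize(sc[150:290,160:310],None,fx=4,fy=4,interpolation=cv2.INTER_CUBIC)
cv2.imwrite('pics/crop_a.png',a);cv2.imwrite('pics/crop_b.png',b)
for n in('top','scene'):
    P=cloud(n,np.load(f'pics/{n}0_d.npy'))
    x,y,z=P[...,0],P[...,1],P[...,2]
    m=(abs(x-.535)<.06)&(abs(y)<.09)&(z>.155)&(z<.2)
    q=P[m]; print(n,'bar-ish',len(q))
    t=q[q[:,2]>.165]
    c=t[:,:2].mean(0);w,V=np.linalg.eigh(np.cov((t[:,:2]-c).T)); print(c,np.sqrt(w),V[:,1],t[:,2].max(),t.min(0),t.max(0))
    m=(abs(x-.73)<.06)&(abs(y+.02)<.09)&(z>.08)&(z<.125)
    q=P[m];print('hinge',q.mean(0),q.min(0),q.max(0))
    # board top, slab top
    m=(abs(z-.016)<.005)&(x>.45)&(x<.75)&(y<-.08)&(y>-.40)
    q=P[m][:,:2].astype(np.float32);r=cv2.minAreaRect(q);print('board',r,len(q))
    m=(abs(z-.070)<.004)&(abs(x-.61)<.08)&(abs(y+.01)<.08)
    q=P[m];print('cheese top',len(q),np.median(q,0),q.min(0),q.max(0), cv2.minEnclosingCircle(q[:,:2].astype(np.float32)))
E
```

```text
top bar-ish 208
[0.53585891 0.00700807] [0.00425084 0.03090733] [0.15806601 0.98742855] 0.18845019673073082 [ 0.52292001 -0.04526001  0.16719788] [0.55070562 0.06000364 0.1884502 ]
hinge [ 0.70408869 -0.02013485  0.10097667] [ 0.67008374 -0.05695073  0.08025616] [0.73396032 0.01347029 0.11210964]
board ((0.6162011027336121, -0.22102481126785278), (0.28442075848579407, 0.24171552062034607), 82.72369384765625) 3198
cheese top 419 [ 0.60723365 -0.01554682  0.06933737] [ 0.55716948 -0.05623319  0.06600065] [0.65883608 0.04599677 0.07398006] ((0.6067174673080444, -0.005335213150829077), 0.053303312510252)
scene bar-ish 207
[0.540993  0.0064721] [0.00403052 0.03126866] [0.15306449 0.9882162 ] 0.1860623381354859 [ 0.52294903 -0.04988673  0.16532933] [0.55286689 0.05894078 0.18606234]
hinge [ 0.70920789 -0.01922319  0.09971886] [ 0.67003689 -0.0596707   0.08062625] [0.73443516 0.01325474 0.11179673]
board ((0.6053087711334229, -0.22616355121135712), (0.2790704071521759, 0.2912863790988922), 0.5295493006706238) 2728
cheese top 420 [0.61228328 0.00785503 0.06904271] [ 0.5606472  -0.05936626  0.06600998] [0.66216636 0.04348422 0.07375301] ((0.610910952091217, -0.007849355228245258), 0.05301227420568466)
```

View pics/crop_a.png

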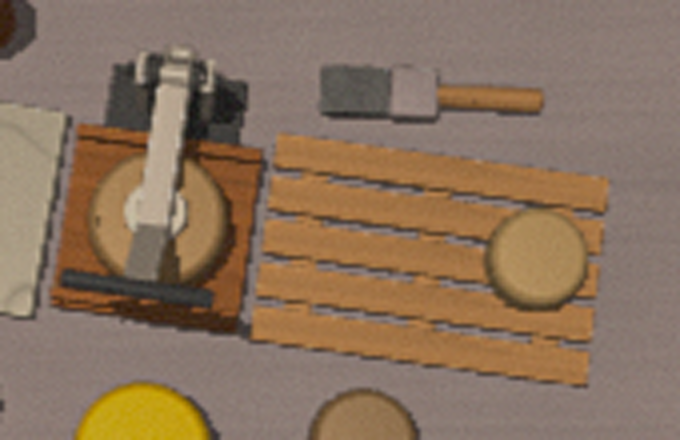

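View pics/crop_b.png

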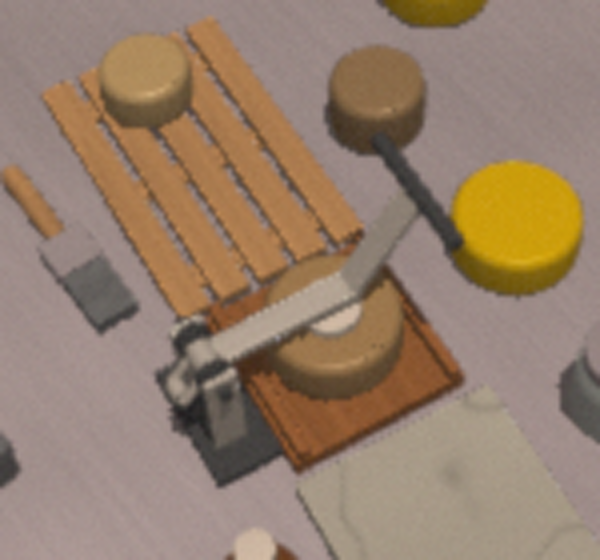

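The crops confirm it: the brown wheel sits under the white pad at about (150,215) in the top crop, and the slatted board is to its right with the pale wheel at its outer end. The bar centre is about (0.537, 0.005, 0.176), and the stand's yaw is about −8.5°. I'll grip the bar 32 mm to +y of its middle, clear of the arm. First I turn the tool to yaw −8.5°.

```bash
python3 -m handwheel '{"linear":[[0,0,-0.2],[0,0,-0.2],[0,0,-0.2],[0,0,-0.2],[0,0,0]],"twist":[-1,-1,-1,-1,-1],"gripper":[0,0,0,0,0]}' 20; python3 -m handwheel '{"linear":[[0,0,0],[0,0,0],[0,0,0],[0,0,0],[0,0,0]],"twist":[-1,-1,-1,-1,-0.6],"gripper":[0,0,0,0,0]}'
```

```text
clock: 1.95
ee_pos: [0.1502, -0.5286, 0.2722]
tcp_rot: [-180.0, 0.1, -38.4]
wrist_force: [0.7, 0.6, -0.2]
finger_gap: 0.0854
clock: 2.45
ee_pos: [0.1502, -0.529, 0.2729]
tcp_rot: [180.0, 0.0, -5.4]
wrist_force: [0.8, -0.5, -0.3]
finger_gap: 0.0855
```

```bash
cat >> h.py <<'E'
def togo(x,y,z,yaw=None):
    from scipy.spatial.transform import Rotation as R
    s=arm.sense(); M=R.from_euler('xyz',s['tcp_rot'],degrees=True).as_matrix()
    t=M.T@(np.array([x,y,z])-s['ee_pos'])
    print('pos',s['ee_pos'].round(4),'rpy',s['tcp_rot'].round(2),'F',s['wrist_force'].round(1),'gap',round(s['finger_gap'],4),'t',round(s['clock'],2))
    print('tool shift mm',(t*1000).round(1),'units',(t/.05).round(2), 'twist units',None if yaw is None else round(-np.radians(yaw-s['tcp_rot'][2])/.12,2))
E
python3 -c "
from h import *
togo(.542,.037,.25,-8.5)"
```

```text
pos [ 0.1502 -0.529   0.2729] rpy [ 1.8e+02  3.0e-02 -5.4e+00] F [ 0.8 -0.5 -0.3] gap 0.0855 t 2.45
tool shift mm [ 336.8 -600.4   22.8] units [  6.74 -12.01   0.46] twist units 0.45
```

```bash
python3 -m handwheel '{"linear":[[0.45,-0.8,0],[0.45,-0.8,0],[0.45,-0.8,0],[0.45,-0.8,0],[0.45,-0.8,0]],"twist":[0.4,0,0,0,0],"gripper":[0,0,0,0,0]}'; python3 -m handwheel '{"linear":[[0.45,-0.8,0],[0.45,-0.8,0],[0.45,-0.8,0],[0.45,-0.8,0],[0.45,-0.8,0]],"twist":[0,0,0,0,0],"gripper":[0,0,0,0,0]}'; python3 -c "
from h import *
togo(.542,.037,.25,-8.5)"
```

```text
clock: 2.95
ee_pos: [0.2862, -0.3478, 0.271]
tcp_rot: [179.8, 0.2, -9.3]
wrist_force: [1.3, -0.9, 0.7]
finger_gap: 0.0851
clock: 3.45
ee_pos: [0.4342, -0.1612, 0.2713]
tcp_rot: [179.5, -0.1, -9.5]
wrist_force: [0.3, -0.2, -1.0]
finger_gap: 0.0852
pos [ 0.4342 -0.1612  0.2713] rpy [ 1.795e+02 -9.000e-02 -9.450e+00] F [ 0.3 -0.2 -1. ] gap 0.0852 t 3.45
tool shift mm [  73.8 -213.4   19.6] units [ 1.48 -4.27  0.39] twist units -0.14
```

```bash
python3 -m handwheel '{"linear":[[0.3,-0.85,0],[0.3,-0.85,0],[0.3,-0.85,0],[0.3,-0.85,0],[0.25,-0.7,0]],"twist":[0,0,0,0,0],"gripper":[0,0,0,0,0]}'; python3 -m handwheel '{"linear":[[0,0,0.2],[0,0,0]],"twist":[-0.1,0],"gripper":[0,0]}'; python3 - <<'E'
from h import *
togo(.542,.037,.25,-8.5)
p,d=snap('wrist','w1')
P=cloud('wrist',d);x,y,z=P[...,0],P[...,1],P[...,2]
m=(abs(x-.54)<.05)&(abs(y-.01)<.08)&(z>.165)&(z<.195)
t=P[m];c=t.mean(0);w,V=np.linalg.eigh(np.cov((t[:,:2]-c[:2]).T));print(len(t),c,V[:,1],np.degrees(np.arctan2(-V[0,1],V[1,1])),t.min(0),t.max(0))
# bar x as function of y near .037
k=abs(t[:,1]-.037)<.012;print('at y.037',t[k].mean(0),t[k][:,2].max(),t[k].min(0),t[k].max(0))
E
```

```text
clock: 3.95
ee_pos: [0.5442, 0.0372, 0.2709]
tcp_rot: [179.5, -0.4, -9.5]
wrist_force: [0.4, -0.3, -1.1]
finger_gap: 0.0853
clock: 4.15
ee_pos: [0.5453, 0.0452, 0.2602]
tcp_rot: [179.8, -0.3, -8.1]
wrist_force: [-1.0, -1.1, 0.3]
finger_gap: 0.0855
pos [0.5453 0.0452 0.2602] rpy [179.81  -0.34  -8.13] F [-1.  -1.1  0.3] gap 0.0855 t 4.15
tool shift mm [-2.2  8.6 10.2] units [-0.04  0.17  0.2 ] twist units 0.05
2890 [0.53814906 0.0092288  0.18016393] [0.15314425 0.98820385] -8.80918446440278 [ 0.52210196 -0.05017938  0.16503301] [0.55186751 0.05931703 0.18442057]
at y.037 [0.54190248 0.03729125 0.18113535] 0.18433049081661063 [0.5333155  0.0250596  0.17467705] [0.55078284 0.0489947  0.18433049]
```

View pics/w1.png

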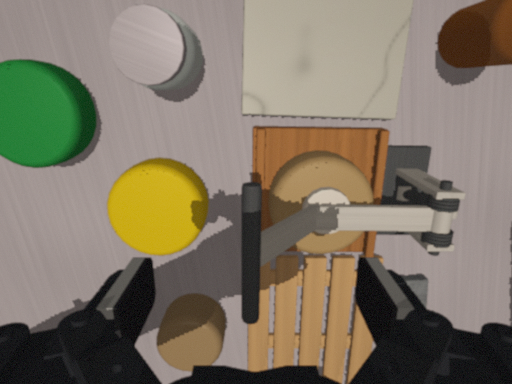

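The wrist view shows the bar as the dark rod at column 250, rows 180–320, between the open jaws. It measures (0.542, 0.037, ~0.177) at the grip spot. I'll descend, straddling it.

```bash
python3 -m handwheel '{"linear":[[-0.05,0.15,0.6],[0,0,0.6],[0,0,0.5],[0,0,0.2],[0,0,0]],"twist":[0,0,0,0,0],"gripper":[0,0,0,0,0]}'; python3 -c "
from h import *
togo(.542,.037,.157,-8.7)"
```

```text
clock: 4.7
ee_pos: [0.5443, 0.0299, 0.167]
tcp_rot: [179.7, -0.9, -8.9]
wrist_force: [0.0, -1.3, -0.3]
finger_gap: 0.0852
pos [0.5443 0.0299 0.167 ] rpy [179.68  -0.87  -8.91] F [ 0.  -1.3 -0.3] gap 0.0852 t 4.7
tool shift mm [-3.5 -6.7 10. ] units [-0.07 -0.13  0.2 ] twist units -0.03
```

```bash
python3 -m handwheel '{"linear":[[-0.07,-0.15,0.25],[0,0,0]],"twist":[0,0],"gripper":[0,0]}'; python3 -m handwheel '{"linear":[[0,0,0],[0,0,0],[0,0,0],[0,0,0],[0,0,0]],"twist":[0,0,0,0,0],"gripper":[240,240,240,240,240]}' 25; python3 -c "
from h import *
togo(.542,.039,.157,-8.7)
snap('wrist','w2')"
```

```text
clock: 4.9
ee_pos: [0.5432, 0.0371, 0.1557]
tcp_rot: [179.7, -1.1, -9.1]
wrist_force: [-0.5, -0.6, 0.9]
finger_gap: 0.0856
clock: 5.4
ee_pos: [0.5427, 0.0387, 0.1586]
tcp_rot: [179.7, -1.0, -9.0]
wrist_force: [-3.5, -0.9, 7.1]
finger_gap: 0.0133
pos [0.5427 0.0387 0.1586] rpy [179.71  -1.05  -9.01] F [-3.5 -0.9  7.1] gap 0.0133 t 5.4
tool shift mm [-0.7 -0.2  1.6] units [-0.01 -0.    0.03] twist units -0.05
```

View pics/w2.png

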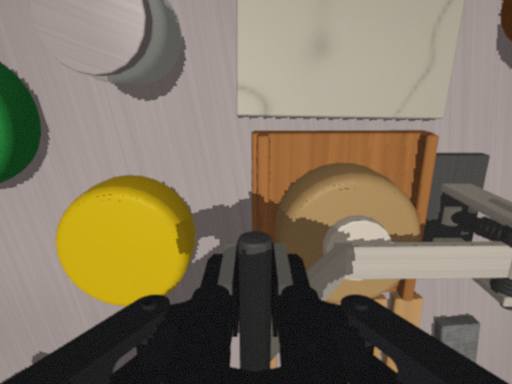

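The bar is gripped between the pads (gap 13.3 mm). Now I lift along the arc, first about 24°.

```bash
python3 -m handwheel '{"linear":[[0.18,0,-0.37],[0.23,0,-0.35],[0.27,0,-0.32],[0.29,0,-0.3],[0,0,0]],"twist":[0,0,0,0,0],"gripper":[240,240,240,240,240]}'; python3 -c "
from h import *
togo(.542+.048,.039-.008,.157+.066,-8.7)"
```

```text
clock: 5.95
ee_pos: [0.5755, 0.0334, 0.213]
tcp_rot: [179.5, 1.3, -8.7]
wrist_force: [0.0, 0.6, -6.2]
finger_gap: 0.0126
pos [0.5755 0.0334 0.213 ] rpy [179.48   1.34  -8.72] F [ 0.   0.6 -6.2] gap 0.0126 t 5.95
tool shift mm [ 14.4   0.3 -10.3] units [ 0.29  0.01 -0.21] twist units -0.0
```

```bash
python3 -m handwheel '{"linear":[[0.32,0,-0.28],[0.34,0,-0.26],[0.36,0,-0.22],[0,0,0]],"twist":[0,0,0,0],"gripper":[240,240,240,240]}'; python3 -c "
from h import *
s=arm.sense();print(s['moment'])
togo(.542+.0815,.039-.012,.157+.09,-8.7)"
```

```text
clock: 6.35
ee_pos: [0.6057, 0.0285, 0.242]
tcp_rot: [178.8, 4.5, -8.3]
wrist_force: [1.3, 0.8, -7.0]
finger_gap: 0.0127
[ 0.07445405 -0.80094242 -0.18538576]
pos [0.6057 0.0285 0.242 ] rpy [178.83   4.48  -8.3 ] F [ 1.3  0.8 -7. ] gap 0.0127 t 6.35
tool shift mm [17.4 -0.9 -6.4] units [ 0.35 -0.02 -0.13] twist units 0.06
```

The tool is tilting with the bar because the pads' friction drags it round (pitch 4.5°). I'll loosen the jaws to a cage of about 25 mm and push the bar the rest of the way with the −x finger.

```bash
python3 -m handwheel '{"linear":[[0,0,0],[0,0,0]],"twist":[0,0],"gripper":[185,185]}' 20; python3 -m handwheel '{"linear":[[0.3,0,-0.16],[0.3,0,-0.14],[0.3,0,-0.12]],"twist":[0,0,0],"gripper":[185,185,185]}'; python3 -c "
from h import *
togo(.542+.0815,.039-.012,.157+.09,-8.7)
snap('wrist','w3')"
```

```text
clock: 6.55
ee_pos: [0.6033, 0.0291, 0.2401]
tcp_rot: [178.8, 4.8, -8.2]
wrist_force: [-2.8, 0.8, -1.8]
finger_gap: 0.0235
clock: 6.85
ee_pos: [0.6349, 0.0251, 0.2601]
tcp_rot: [178.4, 6.5, -7.8]
wrist_force: [-6.3, 0.7, 3.7]
finger_gap: 0.0235
pos [0.6349 0.0251 0.2601] rpy [178.39   6.53  -7.85] F [-6.3  0.7  3.7] gap 0.0235 t 6.85
tool shift mm [-10.   -0.7  14.3] units [-0.2  -0.01  0.29] twist units 0.12
```

View pics/w3.png

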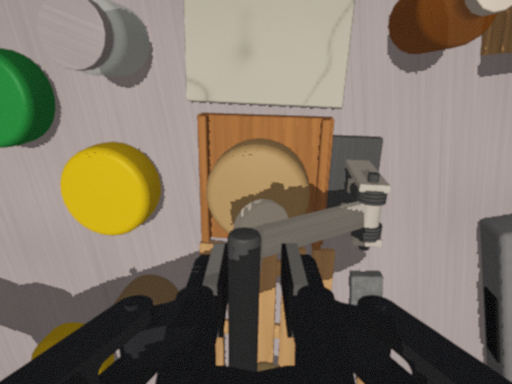

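```bash
python3 -m handwheel '{"linear":[[0.7,0,-0.25],[0.6,0,-0.2]],"twist":[0,0],"gripper":[185,185]}'; python3 -c "
from h import *
togo(.542+.0815,.039-.012,.157+.09,-8.7)
snap('wrist','w4');snap('scene','s4')"
```

```text
clock: 7.1
ee_pos: [0.6958, 0.0182, 0.2742]
tcp_rot: [178.1, 7.3, -7.4]
wrist_force: [1.1, -0.5, 1.3]
finger_gap: 0.0237
pos [0.6958 0.0182 0.2742] rpy [178.11   7.25  -7.39] F [ 1.1 -0.5  1.3] gap 0.0237 t 7.1
tool shift mm [-68.8  -0.6  36.2] units [-1.38 -0.01  0.72] twist units 0.19
```

View pics/s4.png

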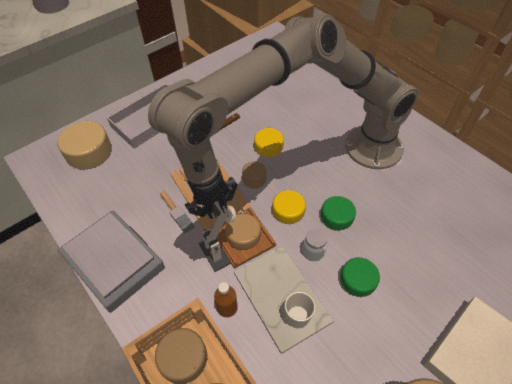

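View pics/w4.png

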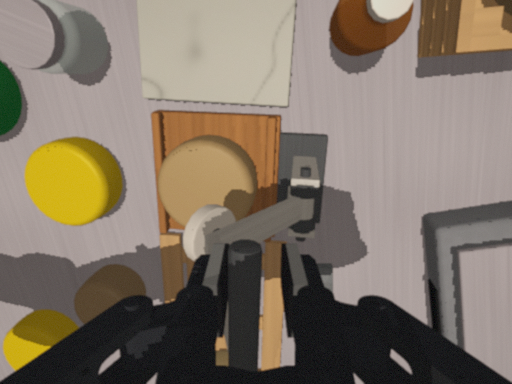

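The arm is past centre (about 1.0 rad) and the bar is drifting off the −x finger. I'll pull the fingers straight up off the bar.

```bash
python3 -m handwheel '{"linear":[[0,0,-0.8],[0,0,-0.8],[-0.4,0,-0.4]],"twist":[0,0,0],"gripper":[185,185,185]}'; python3 -c "
from h import *
togo(.62,.09,.25,-8.7)
snap('scene','s5')"
```

```text
clock: 7.5
ee_pos: [0.6875, 0.0184, 0.3314]
tcp_rot: [178.0, 8.2, -8.0]
wrist_force: [-0.6, -0.4, -1.0]
finger_gap: 0.0234
pos [0.6875 0.0184 0.3314] rpy [177.97   8.24  -7.96] F [-0.6 -0.4 -1. ] gap 0.0234 t 7.5
tool shift mm [-64.3 -64.8  89.4] units [-1.29 -1.3   1.79] twist units 0.11
```

View pics/s5.png

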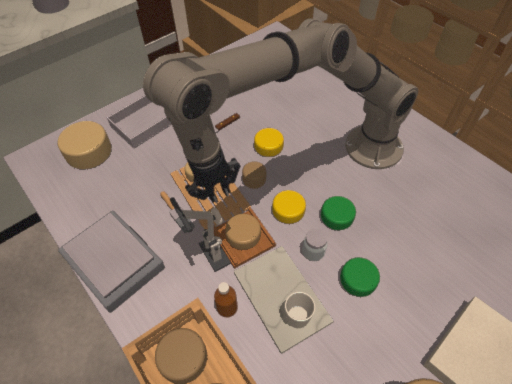

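The clamp is swinging open by itself. I'll back off towards −x/+y and check both the clamp and the tool's tilt.

```bash
python3 -m handwheel '{"linear":[[-0.7,-0.4,0],[-0.6,-0.5,0],[0,-0.5,0.1],[0,0,0],[0,0,0]],"twist":[0,0,0,0,0],"gripper":[80,80,80,80,80]}'; python3 - <<'E'
from h import *
togo(.62,.09,.25,-8.7)
for c in('scene','top'):
  p,d=snap(c,c+'6'); P=cloud(c,d);x,y,z=P[...,0],P[...,1],P[...,2]
  for l in('cheese_centre','clamp_bar','stand'):
    print(c,l,[(np.round(r['centre'],3).tolist(),round(r['conf'],2)) for r in arm.mark_of(l,c)][:2])
  m=(abs(z-.070)<.004)&(abs(x-.61)<.08)&(abs(y+.01)<.08);q=P[m]
  print(cv2.minEnclosingCircle(q[:,:2].astype(np.float32)))
E
```

```text
clock: 8.05
ee_pos: [0.6312, 0.1025, 0.3426]
tcp_rot: [178.7, 7.0, -7.6]
wrist_force: [-0.3, -0.5, -0.3]
finger_gap: 0.0587
pos [0.6312 0.1025 0.3426] rpy [178.68   6.97  -7.62] F [-0.3 -0.5 -0.3] gap 0.0587 t 8.05
tool shift mm [ 1.9 11.7 93.4] units [0.04 0.23 1.87] twist units 0.16
scene cheese_centre [([0.434, 0.312, 0.022], 0.93), ([0.43, 0.005, 0.024], 0.68)]
scene clamp_bar [([0.797, -0.041, 0.267], 0.96), ([0.583, -0.228, -0.001], 0.7)]
scene stand []
((0.6248795986175537, -0.009151540696620941), 0.06469794362783432)
top cheese_centre [([0.439, 0.319, 0.026], 0.87), ([0.424, 0.007, 0.022], 0.74)]
top clamp_bar [([0.795, -0.038, 0.273], 0.97)]
top stand [([0.612, -0.01, -0.001], 0.72)]
((0.6203192472457886, -0.009943279437720776), 0.06720182299613953)
```

View pics/scene6.png

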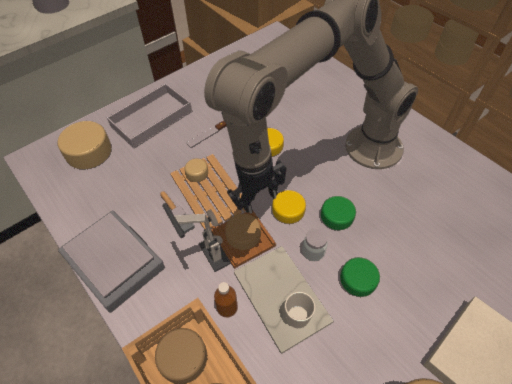

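View pics/top6.png

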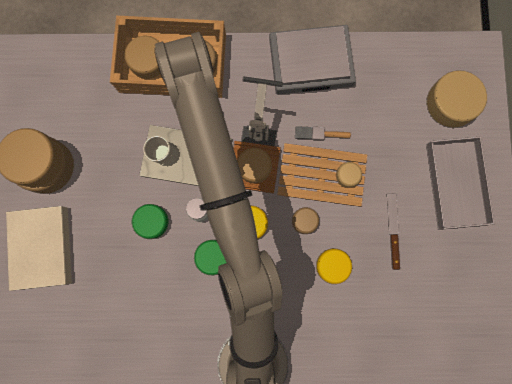

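The clamp is open: bar at about (0.796, −0.04, 0.27), which matches 1.6 rad. The cheese is still in its place. I'll measure the pad, cheese and fences from the wrist camera.

```bash
python3 - <<'E'
from h import *
togo(.587,.066,.25,-8.7)
p,d=snap('wrist','w6');P=cloud('wrist',d);x,y,z=P[...,0],P[...,1],P[...,2]
a=np.radians(-8.7);o=np.array([.611,-.008])
X=(x-o[0])*np.cos(a)+(y-o[1])*np.sin(a);Y=-(x-o[0])*np.sin(a)+(y-o[1])*np.cos(a)
m=(abs(z-.070)<.004)&(abs(X)<.08)&(abs(Y)<.08);q=P[m][:,:2];
def fit(q):
    A=np.c_[2*q,np.ones(len(q))];s=np.linalg.lstsq(A,(q**2).sum(1),rcond=None)[0];return s[:2],np.sqrt(s[2]+s[:2]@s[:2])
print('cheese',cv2.minEnclosingCircle(q.astype(np.float32)),np.c_[X[m],Y[m]].min(0),np.c_[X[m],Y[m]].max(0),np.median(z[m]))
for lo,hi in((-.09,-.055),(.055,.09)):
    m=(abs(z-.034)<.005)&(X>lo)&(X<hi)&(abs(Y)<.09);print('fence',m.sum(),np.percentile(X[m],[2,50,98]),np.percentile(Y[m],[2,98]),np.median(z[m]))
m=(abs(z-.02)<.004)&(abs(X)<.06)&(abs(Y)<.1);print('deck',m.sum(),np.percentile(Y[m],[1,99]),np.median(z[m]))
m=(X<.1)&(X>-.03)&(z>.12)&(abs(Y)<.06);print('pad?',m.sum(),[np.percentile(v[m],[1,50,99]).round(3) for v in(X,Y,z)] if m.sum() else '')
E
```

```text
pos [0.6314 0.1016 0.3414] rpy [178.64   7.14  -7.76] F [-0.7 -0.6 -0.5] gap 0.0584 t 8.45
tool shift mm [-27.6  39.   96.5] units [-0.55  0.78  1.93] twist units 0.14
cheese ((0.6237853765487671, -0.0072662075981497765), 0.06750968098640442) [-0.05450004 -0.05350287] [0.07909308 0.05070722] 0.06992321354440531
fence 682 [-0.07080578 -0.06594899 -0.06172182] [-0.0702121   0.07332295] 0.0338007619324899
fence 636 [0.06021999 0.06464143 0.07006141] [-0.0644157  0.0734524] 0.03377172868199904
deck 3631 [-0.09821238  0.0988803 ] 0.019777498653490377
pad? 94 [array([0.088, 0.092, 0.095]), array([0.016, 0.022, 0.023]), array([0.191, 0.205, 0.215])]
```

View pics/w6.png

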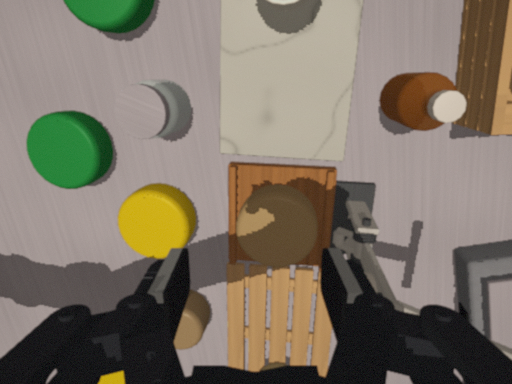

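The stand frame fits well: fences at ±61–70 mm, deck z 0.020, cheese at about (0, −1) mm, pad side at X ≈ +0.09. The tool still leans about 7° towards +x at the top, which would bring the wrist near the open pad. I'll lower the shut fingers onto the free strip of deck at stand (−30, +70) and pull gently against the inside of the −x fence to straighten the tool.

```bash
python3 -m handwheel '{"linear":[[-0.3,0.4,0.8],[-0.25,0.2,0.8],[0,0,0.8],[0,0,0.8],[0,0,0]],"twist":[0.1,0,0,0,0],"gripper":[255,255,255,255,255]}' 20; python3 -c "
from h import *
togo(.592,.066,.027,-8.7)"
```

```text
clock: 9.0
ee_pos: [0.5824, 0.073, 0.1828]
tcp_rot: [178.8, 6.7, -8.7]
wrist_force: [-0.7, 0.1, -1.5]
finger_gap: -0.0004
pos [0.5824 0.073  0.1828] rpy [178.76   6.66  -8.68] F [-0.7  0.1 -1.5] gap -0.0004 t 9.0
tool shift mm [ 28.5   2.2 153.6] units [0.57 0.04 3.07] twist units 0.0
```

```bash
python3 -m handwheel '{"linear":[[0.25,0,0.9],[0.2,0.0,0.8],[0.1,0.0,0.7],[0,0,0]],"twist":[0,0,0,0],"gripper":[255,255,255,255]}' 20; python3 -c "
from h import *
togo(.592,.066,.027,-8.7)
snap('wrist','w7')"
```

```text
clock: 9.4
ee_pos: [0.6046, 0.0691, 0.0685]
tcp_rot: [179.0, 5.8, -8.8]
wrist_force: [-0.4, -0.6, 0.3]
finger_gap: -0.0
pos [0.6046 0.0691 0.0685] rpy [179.01   5.76  -8.77] F [-0.4 -0.6  0.3] gap -0.0 t 9.4
tool shift mm [-7.8  4.3 42.5] units [-0.16  0.09  0.85] twist units -0.01
```

View pics/w7.png

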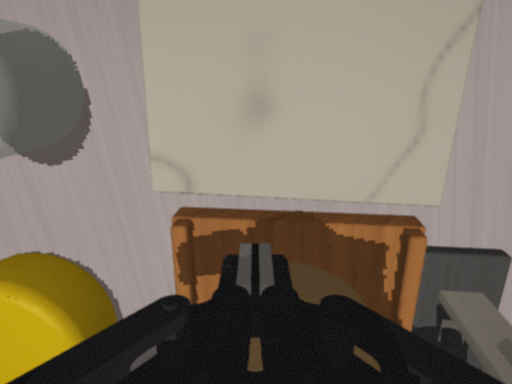

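```bash
python3 -m handwheel '{"linear":[[-0.15,0.1,0.4],[0,0.0,0.35],[0,0,0]],"twist":[0,0,0],"gripper":[255,255,255]}' 20; python3 -c "
from h import *
togo(.575,.069,.027,-8.7)"
```

```text
clock: 9.75
ee_pos: [0.6052, 0.0685, 0.0461]
tcp_rot: [179.5, 4.3, -8.8]
wrist_force: [-0.5, 0.3, -0.3]
finger_gap: 0.0001
pos [0.6052 0.0685 0.0461] rpy [179.52   4.31  -8.77] F [-0.5  0.3 -0.3] gap 0.0001 t 9.75
tool shift mm [-28.4   3.9  21.3] units [-0.57  0.08  0.43] twist units -0.01
```

The tilt is working itself out with the descents (now 4.3°), so the fence isn't needed. I'll open the jaws to about 60 mm, so that two fingers centre the wheel, and move to X ≈ 0, low.

```bash
python3 -m handwheel '{"linear":[[0.25,0,0.15],[0.1,0,0.15],[0,0,0.1],[0,0,0]],"twist":[0,0,0,0],"gripper":[80,80,80,80]}' 20; cat >> h.py <<'E'
def st():
    s=arm.sense();a=np.radians(-8.7);dx,dy=s['ee_pos'][:2]-[.611,-.008]
    print('stand XY mm',round(1000*(dx*np.cos(a)+dy*np.sin(a)),1),round(1000*(-dx*np.sin(a)+dy*np.cos(a)),1),'z',s['ee_pos'][2].round(4),s['tcp_rot'].round(1),'F',s['wrist_force'].round(1),'gap',round(s['finger_gap'],4))
E
python3 -c "
from h import *
st();snap('wrist','w8');snap('scene','s8')"
```

```text
clock: 10.15
ee_pos: [0.6299, 0.0682, 0.0362]
tcp_rot: [179.9, 3.3, -8.8]
wrist_force: [-0.4, 0.0, -0.4]
finger_gap: 0.0575
stand XY mm 7.2 78.2 z 0.0362 [179.9   3.3  -8.8] F [-0.4  0.  -0.4] gap 0.0575
```

View pics/w8.png

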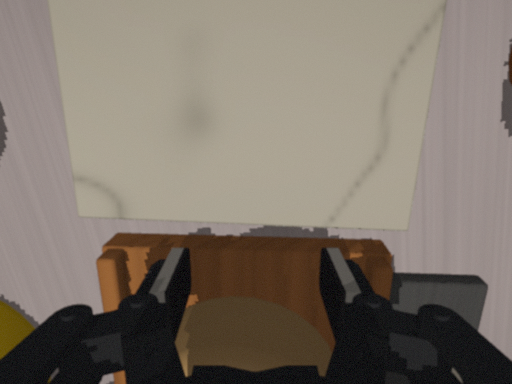

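View pics/s8.png

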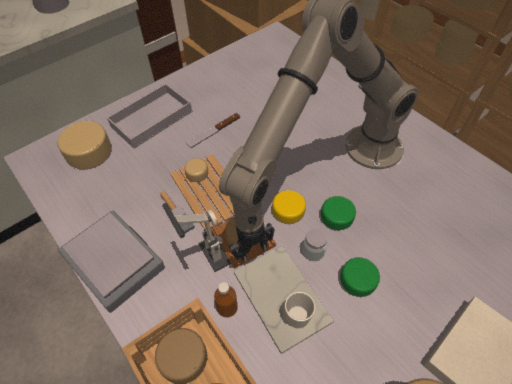

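```bash
python3 -m handwheel '{"linear":[[-0.15,0,0.2],[0,0,0.1],[0,0,0]],"twist":[0,0,0],"gripper":[80,80,80]}' 20; python3 -c "
from h import *
st()"; python3 -m handwheel '{"linear":[[0,0.3,0],[0,0.3,0],[0,0.3,0]],"twist":[0,0,0],"gripper":[80,80,80]}' 20; python3 -c "
from h import *
st()"
```

```text
clock: 10.55
ee_pos: [0.6222, 0.07, 0.0234]
tcp_rot: [179.9, 3.1, -8.7]
wrist_force: [-0.1, 1.4, 0.8]
finger_gap: 0.0585
stand XY mm -0.8 78.8 z 0.0234 [179.9   3.1  -8.7] F [-0.1  1.4  0.8] gap 0.0585
clock: 10.85
ee_pos: [0.6155, 0.0285, 0.0242]
tcp_rot: [-179.7, 3.1, -8.4]
wrist_force: [0.5, 2.7, -1.1]
finger_gap: 0.0588
stand XY mm -1.1 36.8 z 0.0242 [-179.7    3.1   -8.4] F [ 0.5  2.7 -1.1] gap 0.0588
```

```bash
python3 -m handwheel '{"linear":[[0,0.3,0],[0,0.3,0],[0,0.3,0],[0,0.3,0],[0,0.3,0]],"twist":[0,0,0,0,0],"gripper":[80,80,80,80,80]}' 20; python3 -c "
from h import *
st();snap('scene','s9');snap('top','t9')"
```

```text
clock: 11.35
ee_pos: [0.6045, -0.0518, 0.0251]
tcp_rot: [-179.5, 2.9, -8.5]
wrist_force: [1.2, 2.1, -0.8]
finger_gap: 0.0583
stand XY mm 0.2 -44.2 z 0.0251 [-179.5    2.9   -8.5] F [ 1.2  2.1 -0.8] gap 0.0583
```

View pics/s9.png

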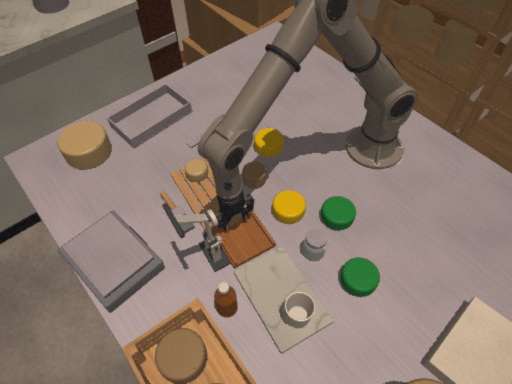

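View pics/t9.png

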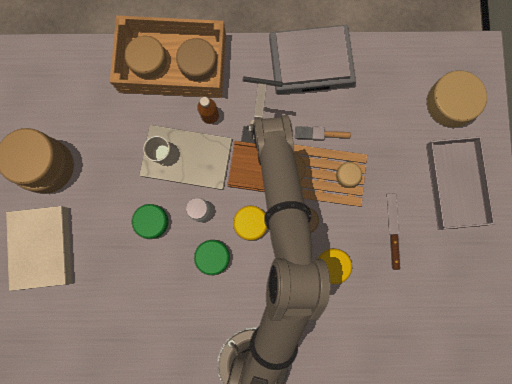

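Deck empty in both views and the clamp is still open; the cheese is under the gripper crossing to the board. I need about 65 mm more.

```bash
python3 -m handwheel '{"linear":[[0,0.3,0],[0,0.3,0],[0,0.3,0],[0,0.25,0],[0,0,0]],"twist":[0,0,0,0,0],"gripper":[80,80,80,80,80]}' 20; python3 -c "
from h import *
st();snap('scene','s10');snap('wrist','w10')
for l in('cheese_centre','small_cheese'): print(l,[(np.round(r['centre'],3).tolist(),round(r['conf'],2)) for r in arm.mark_of(l,'scene')])"
```

```text
clock: 11.95
ee_pos: [0.5945, -0.1138, 0.0242]
tcp_rot: [-179.6, 3.0, -8.7]
wrist_force: [-0.6, -0.3, -0.4]
finger_gap: 0.0587
stand XY mm -0.3 -107.1 z 0.0242 [-179.6    3.    -8.7] F [-0.6 -0.3 -0.4] gap 0.0587
cheese_centre [([0.588, -0.169, 0.038], 0.78), ([0.324, 0.124, 0.023], 0.69), ([0.294, -0.254, 0.027], 0.65), ([0.435, 0.005, 0.027], 0.59), ([0.439, 0.311, 0.026], 0.56)]
small_cheese [([0.578, -0.309, 0.015], 0.62)]
```

View pics/s10.png

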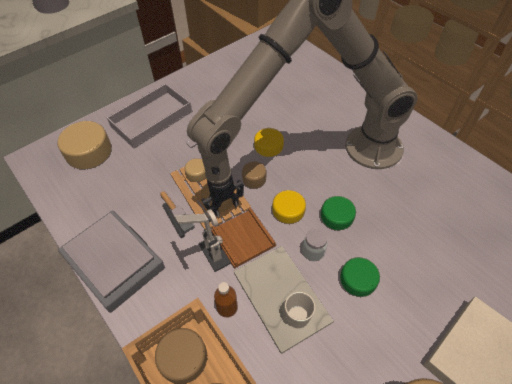

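View pics/w10.png

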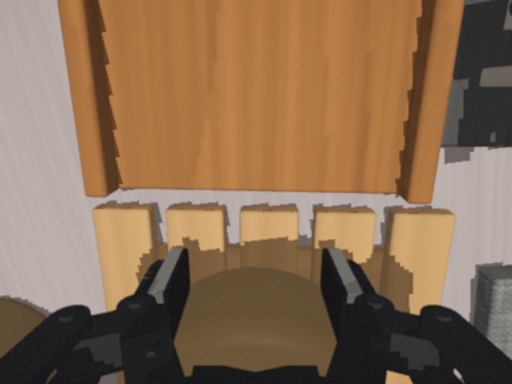

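The cheese is on the slats at about (0.588, −0.169), board y ≈ +0.059. I'll back off, rise, and look.

```bash
python3 -m handwheel '{"linear":[[0,-0.4,0],[0,-0.4,0],[-0.2,-0.1,-0.6],[-0.3,0,-0.8],[-0.5,0,-0.8]],"twist":[0,0,0,0,0],"gripper":[80,80,80,80,80]}' 20; python3 -m handwheel '{"linear":[[-0.8,0,-0.5],[-0.9,0,-0.2],[-0.9,0,0],[-0.5,0,0],[0,0,0]],"twist":[0,0,0,0,0],"gripper":[80,80,80,80,80]}' 20; python3 - <<'E'
from h import *
st()
for c in('scene','top'):
  p,d=snap(c,c+'11')
  for l in "cheese_centre clamp_bar ripening_board small_cheese crock brine_bottle grey_cheese jar rind_brush knife".split():
    print(c,l,[(np.round(r['centre'],3).tolist(),round(r['conf'],2)) for r in arm.mark_of(l,c)][:5 if l[0:3]=='che' else 1])
  P=cloud(c,d);x,y,z=P[...,0],P[...,1],P[...,2]
  m=(z>.058)&(z<.075)&(np.hypot(x-.588,y+.169)<.065);q=P[m]
  A=np.c_[q[:,:2],np.ones(len(q))];s=np.linalg.lstsq(A,q[:,2],rcond=None)[0]
  print('top plane tilt',np.hypot(*s[:2]),'z',np.median(q[:,2]),'circ',cv2.minEnclosingCircle(q[:,:2].astype(np.float32)))
print(arm.sense()['clock'])
E
```

```text
clock: 12.65
ee_pos: [0.5532, -0.0592, 0.1319]
tcp_rot: [-179.7, 4.0, -8.3]
wrist_force: [0.5, 0.0, -0.5]
finger_gap: 0.0586
clock: 13.15
ee_pos: [0.3995, -0.0351, 0.1847]
tcp_rot: [180.0, 3.1, -8.0]
wrist_force: [0.4, -0.6, 0.4]
finger_gap: 0.0588
stand XY mm -204.9 -58.7 z 0.1847 [180.    3.1  -8. ] F [ 0.4 -0.6  0.4] gap 0.0588
scene cheese_centre [([0.296, -0.253, 0.026], 0.91), ([0.43, 0.003, 0.027], 0.75), ([0.438, 0.315, 0.024], 0.69), ([0.584, -0.17, 0.037], 0.65), ([0.326, 0.122, 0.023], 0.65)]
scene clamp_bar [([0.798, -0.042, 0.267], 0.72)]
scene ripening_board [([0.582, -0.227, -0.001], 0.65)]
scene small_cheese [([0.577, -0.308, 0.016], 0.78)]
scene crock [([0.575, -0.311, 0.016], 0.7)]
scene brine_bottle [([0.786, 0.138, -0.002], 0.97)]
scene grey_cheese [([0.432, -0.166, -0.0], 0.62)]
scene jar [([0.471, 0.166, 0.001], 0.56)]
scene rind_brush [([0.642, 0.213, 0.002], 0.73)]
scene knife [([0.395, -0.444, 0.001], 0.85)]
top plane tilt 0.017861963828721284 z 0.06441678573866427 circ ((0.5900221467018127, -0.17015428841114044), 0.05544136092066765)
top cheese_centre [([0.439, 0.324, 0.026], 0.79), ([0.296, -0.254, 0.025], 0.67), ([0.429, 0.008, 0.023], 0.61), ([0.59, -0.167, 0.042], 0.58), ([0.326, 0.124, 0.024], 0.58)]
top clamp_bar [([0.8, -0.035, 0.272], 0.69)]
top ripening_board [([0.584, -0.225, 0.0], 0.82)]
top small_cheese [([0.579, -0.306, 0.013], 0.98)]
top crock []
top brine_bottle [([0.784, 0.137, -0.004], 0.74)]
top grey_cheese [([0.435, -0.166, -0.003], 0.67)]
top jar [([0.469, 0.167, -0.001], 0.93)]
top rind_brush [([0.72, -0.233, -0.002], 0.68)]
top knife [([0.393, -0.448, -0.001], 0.84)]
top plane tilt 0.004665310536659381 z 0.06537426906038502 circ ((0.5851143002510071, -0.16672176122665405), 0.05382759869098663)
14.25
```

View pics/scene11.png

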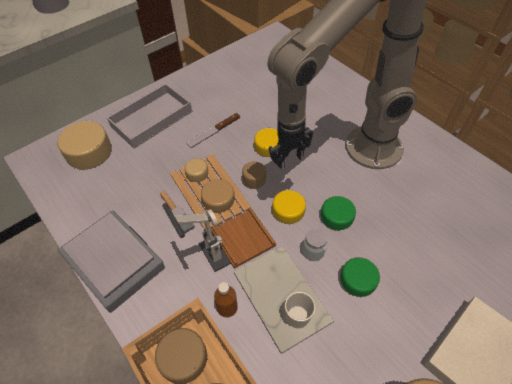

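View pics/top11.png

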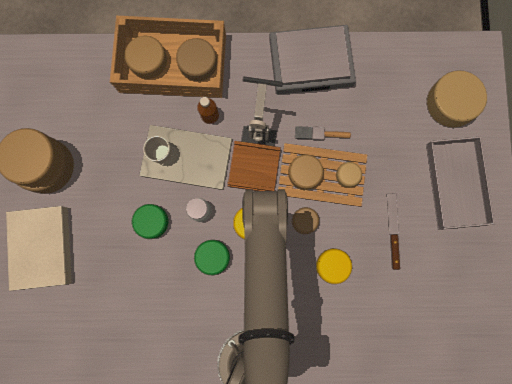

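The cheese lies on the slats (scene (217,195), top (306,172)) and is flat, at about (−0.005, 0.058) in the board frame. The clamp is open and the robot is clear of everything, so I'm handing in.

```bash
python3 -c "
from rig import arm
print(arm.job_done())"
```

```text
the job is handed in; nothing more can be done
None
```

I did the whole job and handed it in at about 14 s of the 56 s allowed. No verdict is reported, so what follows rests on my own last checks.

**What I did:** I gripped the clamp bar beside the arm and lifted it along its arc. I then loosened the jaws, pushed the bar past centre and pulled the fingers off, and it swung open by itself with the cheese still in place. I slid the cheese along the deck onto the slatted board with two half-open fingers, then backed away.

**Last checks:**
- **Clamp:** open. The bar was at about (0.80, −0.04, 0.27), which fits the 1.6 rad stop.
- **Cheese:** at about (−0.005, +0.058) in the board frame, inside the ±0.033 and ±0.083 limits. Its top was at about 0.065 m and its tilt at most 0.018 rad, so it lies flat.
- **Bystanders:** small cheese, bottle, grey cheese, jar, brush and knife measured within about 5 mm of where they were at the start.
- **Robot:** clear of everything, with wrist force near zero.

**Checks that failed or disagreed:**
- **Crock:** the detector did not find it in the last top image and mistook the small cheese for it in the scene image. Both pictures show the crock unmoved, and the arm never went near it.
- **Brush:** the last scene reading was wrong (it pointed at the slab), but the top reading matched the start.
- **Tool tilt:** the tool tilted by up to 8° while lifting the bar. It was down to about 3° by the time I slid the cheese, with no visible effect.

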